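# Run the ring vise under the bench loupe

### The arm

A 6-joint arm with a two-finger parallel gripper is mounted at the origin on the work surface. World frame = base frame: x ahead of the robot, y to its left, z up, the work surface at z = 0. Lengths are in m, angles in rad, forces in N, time in s.
With the tool pointing down it reaches from about 0.35 to 0.775 m from the base axis. Payload 7.3 kg.
Tool frame: the origin (TCP) lies midway between the tips of the shut fingers; the grasp point (between the pads) lies 19 mm behind it (tcp_to_grasp is the distance from the TCP to the grasp point, in m); z points along the fingers, y is the line along which they close (so a half turn about z gives the same grasp; the last joint's range is limited). The gripper opens to 92 mm and grips with 3 to 60 N. Pads are 19 mm wide; open, the fingers measure 130 mm over their backs; the gripper's body (75 mm by 190 mm) begins 47 mm behind the grasp point.
Start: joints at [1.165, 0.342, 1.524, -0, 1.275, -0.146], TCP at [0.135, 0.507, 0.227] pointing down, gripper open.
Joint ranges: [-2.53, 2.53], [-0.77, 2.02], [0.04, 2.7], [-1, 4.14], [0.28, 2.66], [-3.11, 3.11]. Speed limits (rad/s): [2.57, 2.57, 3.14, 3.14, 3.14, 3.14].

### API

Orientations are given as [roll, pitch, yaw] about the fixed x, y, z axes, in that order (R = Rz(yaw) Ry(pitch) Rx(roll)).
In Python, from cell import observe, read_camera, calibration, hand_in, tcp_to_grasp gives the robot as it stands.
- The arm moves only by the tool send_rows, never from a script. Its argument "targets" is a list of rows, each a list of 5 numbers: the opening, from 0 (shut) to 1 (fully open), then the shift along the world's x, y, z in m, then the turn about the world's z in rad. A call has 1 to 5 rows; each row shifts and turns the commanded pose from where the row before left it; what a row does not reach is not made up. A row lasts 1/10 s, in which the tool goes at most 50 mm and 8.59 degrees, less where a joint would pass 70% of its speed; a pose out of reach is approached as far as the arm can. A call is refused whole if a number of a shift passes 0.05 or a number of a turn 0.15, either way. A call with a gripper value outside its range is refused whole. The fingers move at their own pace and stop on an object; "grip_force" is the grip in N (left out, the last holds). Time passes only in rows, so rows that do not move let the fingers close. It gives the time, the measured TCP pose, the force, the opening and the grip force at its end, in the units of the state.
- observe(): the state, without advancing time (a new reading comes with each control period).
- read_camera(name): name is "scene" or "top" or "wrist"; returns (picture, depth): 480x640x3 uint8, red, green, blue; 480x640 float32, m along the optical axis (not along the pixel's ray), 0 where there is no reading.
- calibration(name): a dict with "intrinsics" (3x3 intrinsics, pixels), "world_to_cam" (4x4, takes a point from world to camera coordinates); the wrist camera has in their place "hand_eye" (4x4, takes a point from camera to tool coordinates, whose origin is the TCP and whose axes are the flange's). Camera axes: x right, y up, looking along -z (the intrinsics and any distortion apply to the point x, -y, -z); pixel columns grow to the right and rows downward; lengths in m; the calibration is good to about 2 mm. A picture is of the moment at which its call begins: read the wrist's pose just before it. calibration takes no time and is no camera call.
- hand_in(): hands the job in; it is judged then, once.
The state is a dict: "time": time; "qpos": joint angles; "qvel": joint speeds; "joint_efforts": joint torques, N m; "tool_pos": TCP position; "tool_rot": TCP orientation; "contact_force": force on the tool from outside, world axes, zero at the start; "torque": the same for the moment, N m; "opening": finger opening in m; "grip_force": force on a finger pad.
Only numpy, scipy, OpenCV 4.12 (cv2) and the standard library are available. Lean on these libraries where they do the work, as an engineer would, in place of code of your own. Each camera call takes 0.05 s, during which the arm holds its last target. There are 200 camera calls.

### The job

Roll the heavy ring-vise carriage along its rail and bring it to rest with the vise centred under the ring of the bench loupe, where it must stand still for two seconds; then take the hand out and leave it resting there. It runs almost without friction: put the fingers into the open bay of the carriage and push it on, and brake it, only against the inward faces of its two sprung buffers, without squeezing a buffer solid, touching the deck or the vise, or letting the carriage run into an end stop.

Things in the scene. Friction and masses are not known exactly. Their poses are not given: they have to be found in the camera images.
- rail: aluminium rail bed 130 mm wide, 940 mm long, fixed on the bench, two steel rods and a dark end stop at each end. Origin: centre of its underside. Its y axis runs along the rail in the direction the carriage must travel (to the robot's left), x across it away from the robot, z up. Stands differently each time (some cm, up to 0.08 rad yaw).
- carriage (a joint): carriage travel along the rail's y axis in m: 0 at the near (-y) end stop, 0.52 at the far one, neither to be run into; its centre is at rail y = -0.26 + this value. Moving mass nominally 2.5 kg in all (0.65 to 1.4 times that). Rolling resistance nominally 0.25 N per m/s plus 0.006 N: left alone it coasts for many seconds. Starts at rest near the -y end.
- deck (a point): deck of the carriage, not to be touched: plate 120 (x) x 330 (y) mm, top 55 mm above the bench; a steel block at either end (top 99 mm) that a buffer cap slides over; outrigger to +x with the vise. Origin: centre of the plate's underside, 45 mm up, on the rail's centre line; axes as the rail's. The bay between the caps (deck y -95 to +95 mm) is empty plate, 120 mm wide, open above.
- lead_buffer (a joint): compression in m of the sprung buffer at the far (+y) end of the bay: 0 free, face at deck y = +0.095 m; pushing it towards +y drives the carriage on. Spring 25 N/m, no preload, damping 0.8 N per m/s; solid at 0.035, keep it under 0.032.
- trail_buffer (a joint): compression in m of the sprung buffer at the near (-y) end of the bay: 0 free, face at deck y = -0.095 m; pushing it towards -y brakes the carriage. Spring 25 N/m, no preload, damping 0.8 N per m/s; solid at 0.035, keep it under 0.032.
- lead_face (a point): black plastic cap of the far buffer, 100 mm wide (x), 40 mm long (y), 50 mm high: from 59 to 109 mm above the bench. The point: centre of its inward (-y) face, 84 mm above the bench. Push on this face only, not on its top.
- trail_face (a point): the same cap at the near end; the point: centre of its inward (+y) face, 84 mm above the bench. Push on this face only, not on its top.
- work (a point): centre of the round ring vise (60 mm diameter, top of its brass jaws 95 mm above the bench, with a ring standing on it to 119 mm), 115 mm to +x of the deck's centre line at the deck's y = 0; the point is 100 mm above the bench.
- lens (a point): centre of the loupe's open ring (78 mm outside diameter, white), 165 mm above the bench, straight over the path of the vise, on a steel stand that rises from a white base at the far side of the rail. The loupe stands at a different place along the rail each time and is fixed there; its y axis is the rail's. The work is under it when both have the same y along the rail.
Things that resemble listed ones, but are neither listed nor needed, are in the scene too. Leave any pink look-alike of the part that bears lens alone.

How it is judged:
By the outcome, as a careful person would: the job done as asked, in the order asked, and still so for the second after the job is handed in, with the robot touching nothing.
It also fails if it takes over 35 s, if anything falls off the work surface, if the arm or the gripper's body presses on something with over 40 N, if the wrist force passes 120 N, or if a joint passes its speed limit or range.

## Working session

There is one attempt and no reset: what is moved stays moved. The work goes in short steps, Python scripts to look and compute and a tool call to move; the robot and the scene stay as the last step left them, time stands still between calls to the robot, and variables do not carry over. Pictures are saved under pics/ and viewed, at most 10 in all, crops included, and the job is handed in when it is done.

Besides the shell and the picture viewer there is one more tool, called after ">>>" in YAML: its name, and indented under it one key for each argument. send_rows: Moves the arm, as the interface text tells. Its arguments: {"type":"object","properties":{"targets":{"type":"array","items":{"type":"array","items":{"type":"number"}}},"grip_force":{"type":"number"}},"required":["targets"]}

```bash
ls; mkdir -p pics; cat > h.py <<'E'
import numpy as np, cv2
from cell import observe, read_camera, calibration
def ray(cal,u,v):
    K=np.array(cal["intrinsics"]);W=np.array(cal["world_to_cam"]);C=np.linalg.inv(W)
    d=np.linalg.inv(K)@np.array([u,v,1.]); d=np.array([d[0],-d[1],-d[2]])
    return C[:3,3],C[:3,:3]@d
def on_plane(cal,u,v,z):
    o,d=ray(cal,u,v); return o+d*(z-o[2])/d[2]
def cloud(cal,dep):
    K=np.array(cal["intrinsics"]);C=np.linalg.inv(np.array(cal["world_to_cam"]))
    v,u=np.mgrid[:480,:640]; d=np.stack([(u-K[0,2])/K[0,0],-(v-K[1,2])/K[1,1],-np.ones(u.shape)],-1)*dep[...,None]
    return d@C[:3,:3].T+C[:3,3]
E
python3 - <<'E'
from h import *
s=observe();print({k:np.round(v,3) for k,v in s.items()})
for n in("scene","top"):
    p,d=read_camera(n);c=calibration(n);print(n,{k:np.round(v,3).tolist() for k,v in c.items()})
    cv2.imwrite(f"pics/{n}0.png",p[...,::-1]);np.savez(f"{n}0.npz",p=p,d=d)
E
```

```text
pics
{'time': np.float64(0.0), 'qpos': array([ 1.165,  0.343,  1.525, -0.   ,  1.275, -0.146]), 'qvel': array([ 0.001,  0.   ,  0.   ,  0.   ,  0.001, -0.002]), 'joint_efforts': array([  0.   , -43.124, -24.423,   0.072,   0.056,  -0.   ]), 'tool_pos': array([0.135, 0.507, 0.226]), 'tool_rot': array([-3.14 , -0.   ,  2.882]), 'contact_force': array([ 0.318, -0.149,  0.616]), 'torque': array([0.028, 0.019, 0.039]), 'grip_force': np.float64(0.0), 'opening': np.float64(0.092)}
scene {'intrinsics': [[462.209, 0.0, 318.762], [0.0, 462.209, 237.432], [0.0, 0.0, 1.0]], 'world_to_cam': [[0.784, 0.621, -0.0, -0.383], [-0.422, 0.534, 0.733, 0.084], [0.455, -0.574, 0.68, -1.359], [0.0, 0.0, 0.0, 1.0]]}
top {'intrinsics': [[557.198, 0.0, 312.764], [0.0, 557.198, 244.032], [0.0, 0.0, 1.0]], 'world_to_cam': [[0.025, -1.0, 0.012, 0.031], [0.98, 0.027, 0.198, -0.504], [-0.199, 0.007, 0.98, -1.221], [0.0, 0.0, 0.0, 1.0]]}
```

View pics/top0.png

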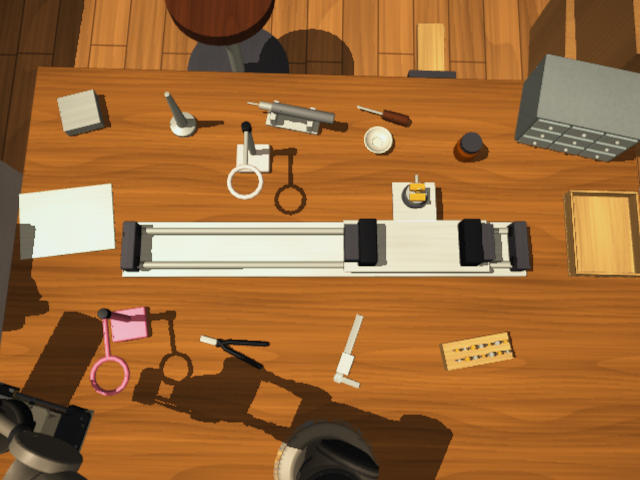

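View pics/scene0.png

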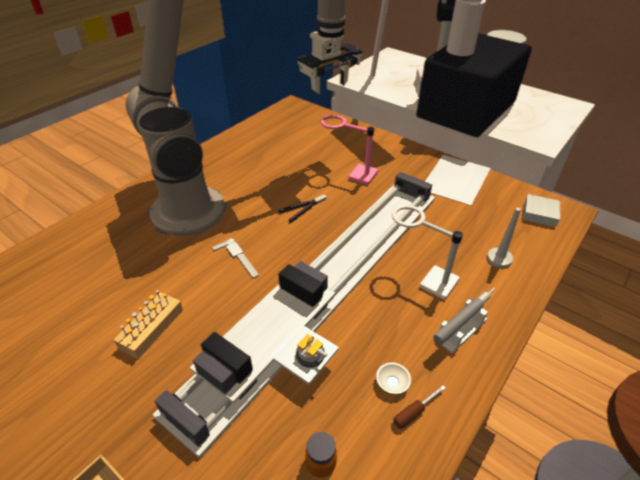

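The top view shows the rail from (122,250) to (527,248). The caps are at (368,242) and (470,242), the brass jaws at (416,194) and the white loupe ring at (245,181). The pink look-alike is at (110,375). In the scene view the white ring is at (408,216) and the jaws are at (310,347).

```bash
cat >> h.py <<'E'
def jaws(p,n):
    h=cv2.cvtColor(p,cv2.COLOR_RGB2HSV); b={"top":(385,165,470,230),"scene":(200,180,480,400)}[n]
    m=((h[...,0]>19)&(h[...,0]<35)&(h[...,1]>150)&(h[...,2]>140)).astype(np.uint8)
    return m
def tri(c1,uv1,c2,uv2):
    o1,d1=ray(c1,*uv1);o2,d2=ray(c2,*uv2)
    A=np.stack([d1,-d2],1);t=np.linalg.lstsq(A,o2-o1,rcond=None)[0]
    a,b=o1+t[0]*d1,o2+t[1]*d2
    return (a+b)/2,np.linalg.norm(a-b)
E
python3 - <<'E'
from h import *
D={n:np.load(n+"0.npz") for n in("top","scene")};C={n:calibration(n) for n in D}
print("he",np.round(calibration("wrist")["hand_eye"],3).tolist())
box={"top":(220,155,270,205),"scene":(385,198,430,232)}
E={}
for n in D:
    p=D[n]["p"];P=cloud(C[n],D[n]["d"])
    m=jaws(p,n);k,l,st,ce=cv2.connectedComponentsWithStats(m)
    for i in range(1,k):
        if st[i,4]>15: print(n,"jaw",st[i],ce[i].round(1),np.median(P[l==i],0).round(3))
    x0,y0,x1,y1=box[n];mm=np.zeros(m.shape,bool);mm[y0:y1,x0:x1]=1
    r=mm&(abs(P[...,2]-.165)<.008)&(p.min(2)>110)
    q=P[r];print(n,"ring",r.sum(),q.min(0).round(3),q.max(0).round(3),q.mean(0).round(3))
    A=np.c_[2*q[:,:2],np.ones(len(q))];s=np.linalg.lstsq(A,(q[:,:2]**2).sum(1),rcond=None)[0];print(" circ",s[:2].round(4),np.sqrt(s[2]+s[:2]@s[:2]).round(4))
    cs=cv2.findContours(r.astype(np.uint8),cv2.RETR_EXTERNAL,cv2.CHAIN_APPROX_NONE)[0];c=max(cs,key=len);e=cv2.fitEllipse(cv2.convexHull(c));print(" ell",e, on_plane(C[n],*e[0],.165).round(4));E[n]=e[0]
    # dark boxes
    dk=(p.max(2)<75)&(P[...,0]>.35)&(P[...,0]<.68)&(P[...,2]>.05)&(P[...,2]<.125)
    k,l,st,ce=cv2.connectedComponentsWithStats(dk.astype(np.uint8))
    for i in range(1,k):
        if st[i,4]>80:
            q=P[l==i];zt=np.percentile(q[:,2],90);t=q[q[:,2]>zt-.006];print(n,"dark",st[i],"ztop",zt.round(3),"top ctr",((np.percentile(t,2,0)+np.percentile(t,98,0))/2).round(4),(np.percentile(t,98,0)-np.percentile(t,2,0)).round(3), cv2.minAreaRect(t[:,:2].astype(np.float32)*1000))
print("tri ring",tri(C["top"],E["top"],C["scene"],E["scene"]))
E
```

```text
he [[-0.0, 0.96, 0.28, 0.076], [1.0, -0.0, 0.001, -0.001], [0.001, 0.28, -0.96, -0.158], [0.0, 0.0, 0.0, 1.0]]
top jaw [410 184  15   6  72] [416.7 186. ] [ 0.633 -0.185  0.096]
top jaw [410 191  16  10 108] [417.4 196.1] [ 0.61  -0.188  0.096]
top jaw [471 344   4   7  18] [472.6 346.9] [ 0.28  -0.31   0.068]
top ring 418 [0.571 0.155 0.163] [0.669 0.23  0.173] [0.614 0.192 0.17 ]
 circ [0.613  0.1923] 0.0352
 ell ((244.41873168945312, 177.9726104736328), (34.917381286621094, 44.00038146972656), 1.7455466985702515) [0.6183 0.1931 0.165 ]
top dark [344 219  34  47 944] ztop 0.113 top ctr [ 0.5011 -0.0746  0.1106] [0.094 0.037 0.008] ((501.43011474609375, -74.52591705322266), (98.89981079101562, 39.96623992919922), 1.738916039466858)
top dark [ 458  219   37   47 1228] ztop 0.112 top ctr [ 0.5077 -0.3038  0.1107] [0.095 0.039 0.008] ((507.771240234375, -315.0445556640625), (99.69940185546875, 62.743186950683594), 1.6824508905410767)
top dark [121 222  19  49 191] ztop 0.065 top ctr [0.4847 0.4533 0.0632] [0.105 0.026 0.009] ((483.7047424316406, 445.6381530761719), (26.820451736450195,
[... 1192 characters left out ...]
61447144)
scene dark [ 195  333   57   61 1610] ztop 0.11 top ctr [ 0.5071 -0.3098  0.1084] [0.092 0.036 0.007] ((506.2296142578125, -309.48193359375), (97.45685577392578, 38.24903106689453), 0.9187407493591309)
scene dark [296 352  25  16 142] ztop 0.069 top ctr [ 0.6218 -0.2075  0.0668] [0.045 0.024 0.007] ((623.8026123046875, -208.922119140625), (49.84378433227539, 20.5565185546875), 16.849733352661133)
scene dark [157 403  50  36 190] ztop 0.063 top ctr [ 0.5145 -0.4347  0.0614] [0.099 0.026 0.008] ((515.8549194335938, -444.3979187011719), (103.68437194824219, 25.458127975463867), 15.722809791564941)
tri ring (array([0.61456477, 0.19038663, 0.16661916]), np.float64(0.007778869584310876))
```

Both views agree to about 2 mm each side:

| Quantity | Measured |
|---|---|
| Rail yaw | about +0.0305 rad |
| Deck centre | about (0.5045, -0.192) |
| Travel to the lens | about 0.379 m |
| Caps | 0.230 m apart, tops at 0.110 m (both as expected) |

Next I move above the bay with the fingers along the rail and the camera on the -x side.

>>> send_rows:
  targets:
    - [1,0.032,-0.034,0,0.03]
    - [1,0.032,-0.034,0,0.03]
    - [1,0.032,-0.034,0,0.03]
    - [1,0.032,-0.034,0,0.03]
    - [1,0.032,-0.034,0,0.03]

```text
time: 0.6
tool_pos: [0.2956, 0.3358, 0.2266]
tool_rot: [-3.141, -0.0, 3.033]
contact_force: [0.5, 0.6, -0.1]
opening: 0.0914
grip_force: 0.0
```

>>> send_rows:
  targets:
    - [1,0.032,-0.034,0,0.03]
    - [1,0.032,-0.034,0,0.03]
    - [1,0.032,-0.034,0,0.03]
    - [1,0.029,-0.035,0,0.03]
    - [1,0.0095,-0.044,0,0.02]

```text
time: 1.1
tool_pos: [0.4315, 0.1549, 0.2264]
tool_rot: [3.141, 0.001, -3.11]
contact_force: [0.3, 0.6, 0.6]
opening: 0.0918
grip_force: 0.0
```

>>> send_rows:
  targets:
    - [1,0.0095,-0.044,0,0]
    - [1,0.0095,-0.044,0,0]
    - [1,0.0095,-0.044,0,0]
    - [1,0.0095,-0.044,0,0]
    - [1,0.0095,-0.044,0,0]

```text
time: 1.6
tool_pos: [0.4767, -0.0654, 0.2265]
tool_rot: [3.141, -0.0, -3.112]
contact_force: [1.2, -0.1, -0.4]
opening: 0.0917
grip_force: 0.0
```

>>> send_rows:
  targets:
    - [1,0.0095,-0.044,0,0]
    - [1,0.0095,-0.044,0,0]
    - [1,0.0095,-0.044,0,0]
    - [1,0,0,-0.04,0]

```text
time: 2.0
tool_pos: [0.5088, -0.2024, 0.1901]
tool_rot: [-3.134, 0.01, -3.116]
contact_force: [1.5, -0.0, -0.8]
opening: 0.0919
grip_force: 0.0
```

>>> send_rows:
  targets:
    - [1,-0.001,0.004,-0.035,0]
    - [1,0,0,-0.04,0]
    - [1,0,0,-0.04,0]
    - [1,0,0,0,0]

```text
time: 2.4
tool_pos: [0.5008, -0.1898, 0.0668]
tool_rot: [3.136, -0.01, -3.112]
contact_force: [-0.7, 1.2, 0.1]
opening: 0.0917
grip_force: 0.0
```

```bash
cat >> h.py <<'E'
u=np.array([-.0305,.9995])
def meas(save=None,names=("scene","top")):
    out={}
    s=observe()
    for n in names:
        t=observe()["time"]
        p,d=read_camera(n);P=cloud(calibration(n),d)
        if save: cv2.imwrite(f"pics/{save}_{n}.png",p[...,::-1])
        m=(jaws(p,n)>0)&(P[...,2]>.085)&(P[...,2]<.108)&(abs(P[...,0]-.62)<.05)
        k,l,st,ce=cv2.connectedComponentsWithStats(m.astype(np.uint8))
        js=[np.median(P[l==i],0) for i in range(1,k) if st[i,4]>25]
        # each jaw weighs equally; lens at same camera's own measurement
        lens={"scene":(.610,.187),"top":(.610,.1923)}[n]
        q=np.mean(js,0) if js else np.full(3,np.nan)
        out[n]=(round(float(t),2),len(js),[int(st[i,4]) for i in range(1,k) if st[i,4]>25],"to_go",round(float(u@(np.array(lens)-q[:2])),4))
    s=observe();print(out,"tcp",np.round(s["tool_pos"],4),"hand s",round(float(u@s["tool_pos"][:2]),4),"F",np.round(s["contact_force"],2),"t",round(float(s["time"]),2))
E
python3 -c "
from h import *
meas('a')"
```

```text
{'scene': (2.4, 2, [70, 107], 'to_go', 0.3802), 'top': (2.45, 1, [39], 'to_go', 0.3707)} tcp [ 0.5043 -0.1916  0.072 ] hand s -0.2069 F [-0.06 -0.04  0.32] t 2.5
```

View pics/a_scene.png

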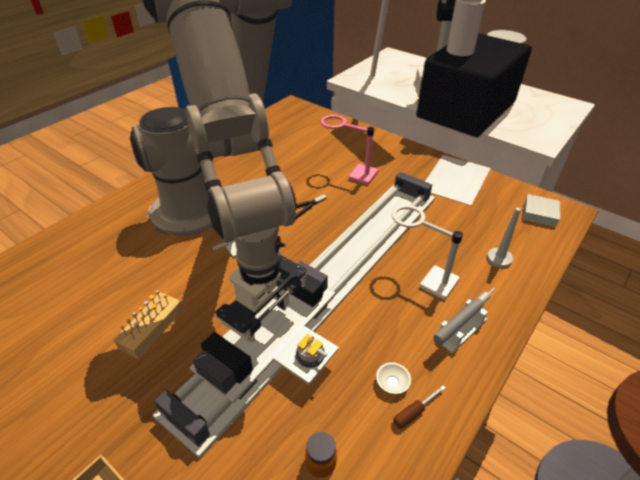

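The hand stands in the bay between the caps, with the jaws visible at (310,347). I now push the lead buffer at a steady 0.05 m/s.

>>> send_rows:
  targets:
    - [1,-0.0001,0.005,0,0]
    - [1,-0.0002,0.005,0,0]
    - [1,-0.0001,0.005,0,0]
    - [1,-0.0002,0.005,0,0]
    - [1,-0.0001,0.005,0,0]

```text
time: 3.0
tool_pos: [0.5038, -0.1661, 0.0723]
tool_rot: [-3.141, 0.001, -3.111]
contact_force: [-0.0, -0.1, 0.4]
opening: 0.0918
grip_force: 0.0
```

>>> send_rows:
  targets:
    - [1,-0.0002,0.005,0,0]
    - [1,-0.0001,0.005,0,0]
    - [1,-0.0002,0.005,0,0]
    - [1,-0.0001,0.005,0,0]
    - [1,-0.0002,0.005,0,0]

```text
time: 3.5
tool_pos: [0.5029, -0.1412, 0.0717]
tool_rot: [3.142, 0.0, -3.111]
contact_force: [0.3, 0.1, 0.6]
opening: 0.0916
grip_force: 0.2
```

```bash
python3 -c "
from h import *
meas(None,('scene',))"
```

```text
{'scene': (3.5, 2, [72, 105], 'to_go', 0.3766)} tcp [ 0.5027 -0.1406  0.0717] hand s -0.1558 F [ 0.12  0.79 -0.39] t 3.55
```

>>> send_rows:
  targets:
    - [1,-0.0001,0.005,0,0]
    - [1,-0.0002,0.005,0,0]
    - [1,-0.0001,0.005,0,0]
    - [1,-0.0002,0.005,0,0]
    - [1,-0.0001,0.005,0,0]

```text
time: 4.05
tool_pos: [0.5021, -0.1161, 0.0717]
tool_rot: [3.141, -0.0, -3.111]
contact_force: [0.4, -0.7, 0.1]
opening: 0.0917
grip_force: 0.1
```

>>> send_rows:
  targets:
    - [1,-0.0002,0.005,0,0]
    - [1,-0.0001,0.005,0,0]
    - [1,-0.0002,0.005,0,0]

```text
time: 4.35
tool_pos: [0.5016, -0.1011, 0.0717]
tool_rot: [3.141, -0.0, -3.111]
contact_force: [-0.3, 0.1, 0.1]
opening: 0.0918
grip_force: 0.0
```

```bash
python3 -c "
from h import *
meas(None,('scene',))"
```

```text
{'scene': (4.35, 2, [64, 97], 'to_go', 0.3192)} tcp [ 0.5014 -0.1005  0.0717] hand s -0.1157 F [-0.43  0.11 -0.07] t 4.4
```

>>> send_rows:
  targets:
    - [1,-0.0001,0.005,0,0]
    - [1,-0.0002,0.006,0,0]
    - [1,-0.0002,0.007,0,0]

```text
time: 4.7
tool_pos: [0.5011, -0.0832, 0.0717]
tool_rot: [3.141, -0.0, -3.112]
contact_force: [-0.0, -0.3, 0.0]
opening: 0.0917
grip_force: 0.0
```

```bash
python3 -c "
from h import *
meas(None,('scene',))"
```

```text
{'scene': (4.7, 2, [61, 92], 'to_go', 0.2906)} tcp [ 0.5009 -0.0822  0.0717] hand s -0.0974 F [-0.13  0.93 -0.6 ] t 4.75
```

>>> send_rows:
  targets:
    - [1,-0.0002,0.0075,0,0]
    - [1,-0.0003,0.0075,0,0]
    - [1,-0.0002,0.0075,0,0]
    - [1,-0.0002,0.0075,0,0]
    - [1,-0.0003,0.0075,0,0]

```text
time: 5.25
tool_pos: [0.4999, -0.0454, 0.0717]
tool_rot: [3.141, 0.0, -3.111]
contact_force: [0.0, 0.7, -0.7]
opening: 0.0917
grip_force: 0.0
```

```bash
python3 -c "
from h import *
meas(None,('scene',))"
```

```text
{'scene': (5.25, 2, [57, 83], 'to_go', 0.2469)} tcp [ 0.4997 -0.0445  0.0717] hand s -0.0597 F [ 0.62  1.66 -0.07] t 5.3
```

>>> send_rows:
  targets:
    - [1,-0.0002,0.0075,0,0]
    - [1,-0.0003,0.0075,0,0]
    - [1,-0.0002,0.0075,0,0]
    - [1,-0.0002,0.007,0,0]
    - [1,-0.0002,0.007,0,0]

```text
time: 5.8
tool_pos: [0.4988, -0.009, 0.0717]
tool_rot: [3.142, -0.0, -3.111]
contact_force: [0.1, 0.5, 0.2]
opening: 0.0915
grip_force: 0.0
```

```bash
python3 -c "
from h import *
meas(None,('scene',))"
```

```text
{'scene': (5.8, 2, [58, 82], 'to_go', 0.2054)} tcp [ 0.4987 -0.0081  0.0717] hand s -0.0233 F [ 0.39  1.07 -0.45] t 5.85
```

>>> send_rows:
  targets:
    - [1,-0.0002,0.007,0,0]
    - [1,-0.0002,0.007,0,0]
    - [1,-0.0002,0.007,0,0]
    - [1,-0.0002,0.007,0,0]
    - [1,-0.0002,0.007,0,0]

```text
time: 6.35
tool_pos: [0.4978, 0.026, 0.0717]
tool_rot: [3.141, 0.0, -3.111]
contact_force: [-0.4, 0.1, -0.2]
opening: 0.0921
grip_force: 0.0
```

```bash
python3 -c "
from h import *
meas(None,('scene',))"
```

```text
{'scene': (6.35, 2, [58, 76], 'to_go', 0.1654)} tcp [0.4977 0.0268 0.0717] hand s 0.0116 F [-0.99  1.16 -0.21] t 6.4
```

>>> send_rows:
  targets:
    - [1,-0.0002,0.007,0,0]
    - [1,-0.0002,0.007,0,0]
    - [1,-0.0002,0.007,0,0]
    - [1,-0.0002,0.007,0,0]
    - [1,-0.0002,0.007,0,0]

```text
time: 6.9
tool_pos: [0.4968, 0.061, 0.0718]
tool_rot: [3.141, 0.0, -3.111]
contact_force: [-0.8, 0.0, -0.1]
opening: 0.0921
grip_force: 0.0
```

```bash
python3 -c "
from h import *
meas('b',('scene','top'))"
```

```text
{'scene': (6.9, 2, [52, 73], 'to_go', 0.1283), 'top': (6.95, 0, [], 'to_go', nan)} tcp [0.4968 0.0613 0.0717] hand s 0.0461 F [ 0.08 -0.1   0.59] t 7.0
```

>>> send_rows:
  targets:
    - [1,-0.0002,0.0065,0,0]
    - [1,-0.0002,0.0065,0,0]
    - [1,-0.0002,0.0065,0,0]
    - [1,-0.0002,0.006,0,0]
    - [1,-0.0002,0.006,0,0]

```text
time: 7.5
tool_pos: [0.4958, 0.0925, 0.0717]
tool_rot: [3.142, 0.0, -3.111]
contact_force: [0.2, 0.5, -0.2]
opening: 0.0915
grip_force: 0.0
```

>>> send_rows:
  targets:
    - [1,-0.0002,0.0055,0,0]
    - [1,-0.0001,0.005,0,0]
    - [1,-0.0001,0.0045,0,0]
    - [1,-0.0001,0.004,0,0]

```text
time: 7.9
tool_pos: [0.4953, 0.1113, 0.0717]
tool_rot: [3.141, 0.0, -3.111]
contact_force: [0.3, -0.1, 0.3]
opening: 0.0924
grip_force: 0.0
```

```bash
python3 -c "
from h import *
meas(None,('scene',))"
```

```text
{'scene': (7.9, 1, [29], 'to_go', 0.0537)} tcp [0.4953 0.1117 0.0717] hand s 0.0965 F [ 0.34  0.53 -0.36] t 7.95
```

```bash
python3 - <<'E'
from h import *
t=observe()["time"];p,d=read_camera("scene");np.savez("c.npz",p=p,d=d);print(t)
a,b,w,h=300,130,220,170
cv2.imwrite("pics/c.png",cv2.resize(p[b:b+h,a:a+w,::-1],None,fx=3.4,fy=3.4,interpolation=cv2.INTER_NEAREST))
E
```

```text
7.95
```

View pics/c.png

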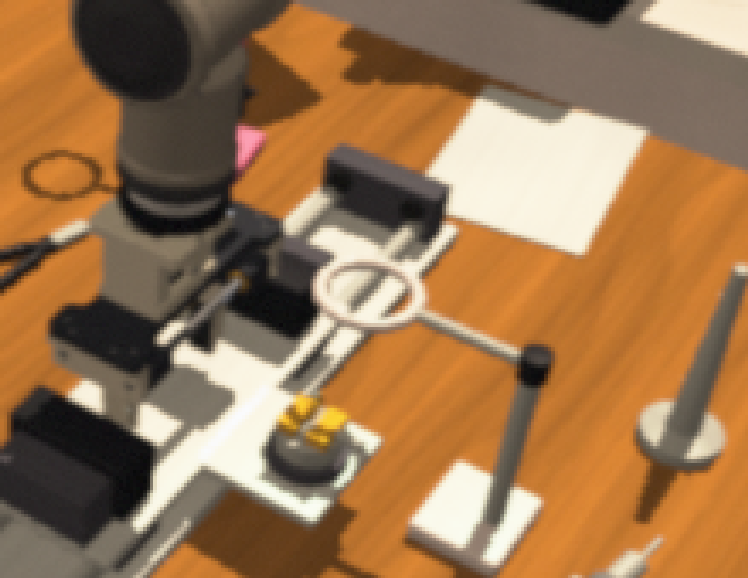

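The crop shows both jaws at crop (310,420), which is full-image (391,254), with the loupe ring at crop (370,293). My mask had split one jaw, so I rework it on this saved frame.

```bash
sed -i 's/>25\]/>9]/g; s/h\[...,1\]>150)&(h\[...,2\]>140)/h[...,1]>120)\&(h[...,2]>110)/' h.py; python3 - <<'E'
from h import *
def comp(f):
    z=np.load(f);p,d=z["p"],z["d"];P=cloud(calibration("scene"),d)
    m=(jaws(p,"scene")>0)&(P[...,2]>.085)&(P[...,2]<.108)&(abs(P[...,0]-.62)<.05)
    m=m.astype(np.uint8);k,l,st,ce=cv2.connectedComponentsWithStats(m)
    for i in range(1,k): print(f,st[i],P[l==i].mean(0).round(4))
    q=P[m>0];r=((np.percentile(q,3,0)+np.percentile(q,97,0))/2);print("mid",r.round(4),"mean",q.mean(0).round(4),"togo",(u@(np.array([.610,.187])-r[:2])).round(4),(u@(np.array([.610,.187])-q.mean(0)[:2])).round(4))
comp("scene0.npz");comp("c.npz")
E
```

```text
scene0.npz [298 334  12  15  80] [ 0.6037 -0.1934  0.0953]
scene0.npz [309 338   3   4   6] [ 0.6106 -0.1814  0.0943]
scene0.npz [308 340  14  15 117] [ 0.6287 -0.1896  0.0949]
mid [ 0.6168 -0.1902  0.0947] mean [ 0.6183 -0.1908  0.095 ] togo 0.3772 0.3779
c.npz [386 246   5   6  18] [0.5942 0.1325 0.0959]
c.npz [392 248   1   1   1] [0.5994 0.1427 0.0925]
c.npz [394 250   8   6  37] [0.6185 0.1352 0.0944]
c.npz [382 252   5   4  14] [0.5957 0.1127 0.0951]
c.npz [391 257   6   4  15] [0.6219 0.1139 0.0947]
mid [0.6077 0.1263 0.095 ] mean [0.61   0.1272 0.0949] togo 0.0606 0.0597
```

>>> send_rows:
  targets:
    - [1,-0.0001,0.0035,0,0]
    - [1,-0.0001,0.0035,0,0]
    - [1,-0.0001,0.0033,0,0]
    - [1,-0.0001,0.003,0,0]
    - [1,-0.0001,0.0027,0,0]

```text
time: 8.5
tool_pos: [0.4948, 0.1272, 0.0717]
tool_rot: [3.141, -0.0, -3.111]
contact_force: [0.2, 0.1, 0.2]
opening: 0.0919
grip_force: 0.0
```

>>> send_rows:
  targets:
    - [1,-0.0001,0.0027,0,0]
    - [1,-0.0001,0.0027,0,0]
    - [1,0,0.0027,0,0]
    - [1,-0.0001,0.0027,0,0]
    - [1,-0.0001,0.0027,0,0]

```text
time: 9.0
tool_pos: [0.4944, 0.1406, 0.0717]
tool_rot: [3.141, 0.0, -3.111]
contact_force: [-1.0, 0.4, -0.7]
opening: 0.0917
grip_force: 0.1
```

>>> send_rows:
  targets:
    - [1,-0.0001,0.0027,0,0]
    - [1,-0.0001,0.0027,0,0]
    - [1,0,0.0027,0,0]
    - [1,-0.0001,0.0027,0,0]
    - [1,-0.0001,0.0027,0,0]

```text
time: 9.5
tool_pos: [0.494, 0.1541, 0.0717]
tool_rot: [3.142, -0.0, -3.111]
contact_force: [0.5, 0.2, 0.8]
opening: 0.0917
grip_force: 0.0
```

```bash
cat >> h.py <<'E'
def meas2(n="scene",save=None):
    t=observe()["time"];p,d=read_camera(n);P=cloud(calibration(n),d);s=observe()
    np.savez("last.npz",p=p,d=d)
    if save:
        a,b,w,h=save[1:];cv2.imwrite(f"pics/{save[0]}.png",cv2.resize(p[b:b+h,a:a+w,::-1],None,fx=3,fy=3))
    m=(jaws(p,n)>0)&(P[...,2]>.085)&(P[...,2]<.108)&(abs(P[...,0]-.61)<.05)
    q=P[m];r=(np.percentile(q,3,0)+np.percentile(q,97,0))/2
    g=u@(np.array([.610,.187])-r[:2])
    print(n,"t",round(float(t),2),"n",m.sum(),"mid",r.round(4),"w",(np.percentile(q,97,0)-np.percentile(q,3,0)).round(3),"togo",g.round(4),"hand s",(u@s["tool_pos"][:2]).round(4),"rel",((u@s["tool_pos"][:2]+.2069)-(.378-g)).round(4))
E
python3 -c "
from h import *
meas2()"
```

```text
scene t 9.5 n 71 mid [0.6055 0.1878 0.0949] w [0.037 0.031 0.006] togo -0.001 hand s 0.1393 rel -0.0328
```

>>> send_rows:
  targets:
    - [1,-0.0001,0.0027,0,0]
    - [1,-0.0001,0.004,0,0]
    - [1,-0.0002,0.007,0,0]
    - [1,-0.0002,0.008,0,0]

```text
time: 9.95
tool_pos: [0.4934, 0.1761, 0.0718]
tool_rot: [3.141, 0.0, -3.112]
contact_force: [-0.1, -0.1, 0.4]
opening: 0.0917
grip_force: 0.0
```

```bash
python3 -c "
from h import *
meas2()"
```

```text
scene t 9.95 n 68 mid [0.6053 0.1901 0.0945] w [0.037 0.032 0.005] togo -0.0033 hand s 0.1621 rel -0.0122
```

>>> send_rows:
  targets:
    - [1,-0.0001,0.004,0,0]
    - [1,0,0,0,0]
    - [1,0,0,0,0]
    - [1,0,0,0,0]
    - [1,0,0,0,0]

```text
time: 10.5
tool_pos: [0.4934, 0.1794, 0.0717]
tool_rot: [3.142, -0.0, -3.112]
contact_force: [-0.8, 0.6, 0.5]
opening: 0.0915
grip_force: 0.0
```

```bash
python3 -c "
from h import *
meas2('scene',('d',310,140,180,160))
meas('e',('top',))"
```

```text
scene t 10.5 n 72 mid [0.6055 0.1907 0.0951] w [0.036 0.03  0.004] togo -0.0039 hand s 0.1643 rel -0.0107
{'top': (10.55, 0, [], 'to_go', nan)} tcp [0.4934 0.1794 0.0717] hand s 0.1643 F [ 0.12  0.34 -0.11] t 10.6
```

View pics/e_top.png

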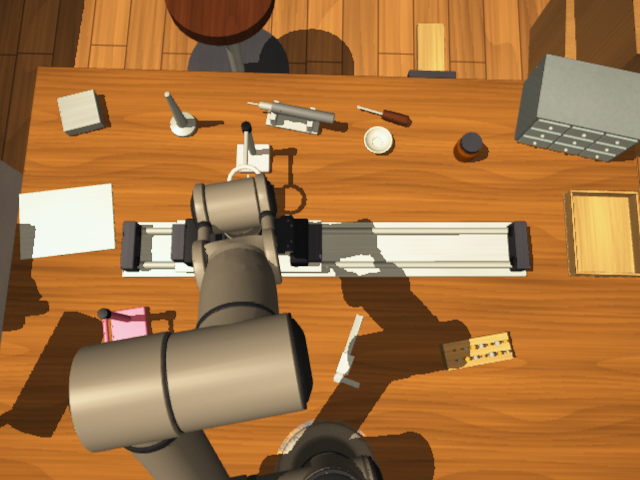

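View pics/d.png

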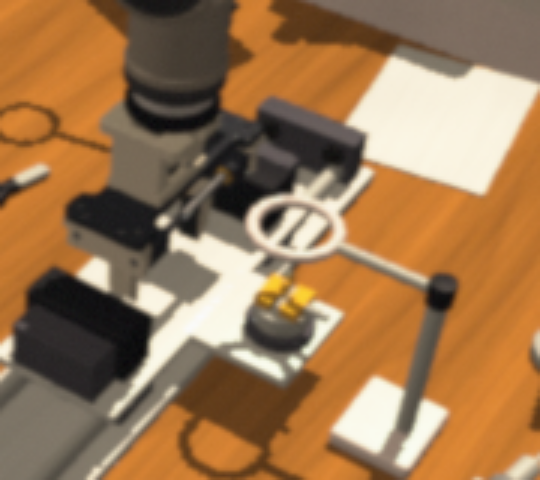

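The top view shows the arm covering the vise, so the scene view has to decide. There the trail cap's top is clear, at crop (90,310). I use it to check the displacement against the start picture.

```bash
cat >> h.py <<'E'
def caps(f="last.npz",n="scene",lim=(-.5,.5)):
    z=np.load(f);p,d=z["p"],z["d"];P=cloud(calibration(n),d)
    dk=(p.max(2)<75)&(abs(P[...,0]-.5)<.06)&(P[...,2]>.1)&(P[...,2]<.116)&(P[...,1]>lim[0])&(P[...,1]<lim[1])
    k,l,st,ce=cv2.connectedComponentsWithStats(dk.astype(np.uint8))
    for i in range(1,k):
        if st[i,4]>60:
            q=P[l==i];R=q[:,:2]@np.array([[1,.0305],[-.0305,1]]).T  # rail axes
            R=q[:,:2]@np.array([[.9995,.0305],[-.0305,.9995]]).T
            a,b=np.percentile(R,3,0),np.percentile(R,97,0);print(f,st[i],"x,s ctr",((a+b)/2).round(4),"size",(b-a).round(3),q[:,2].mean().round(3))
def plate(f="last.npz"):
    z=np.load(f);p,d=z["p"],z["d"];P=cloud(calibration("scene"),d)
    S=-.0305*P[...,0]+.9995*P[...,1];X=.9995*P[...,0]+.0305*P[...,1]
    m=(p.min(2)>150)&(abs(P[...,2]-.05)<.012)&(X>.585)&(X<.70)
    k,l,st,ce=cv2.connectedComponentsWithStats(m.astype(np.uint8));i=1+st[1:,4].argmax();m=l==i
    print(f,"plate s",np.percentile(S[m],[1,99]).round(4),"x",np.percentile(X[m],[1,99]).round(3),"z",P[m][:,2].mean().round(3),m.sum())
E
python3 -c "
from h import *
for f in ('scene0.npz','last.npz'): caps(f);plate(f)
meas2();caps()"
```

```text
scene0.npz [279 265  44  31 670] x,s ctr [ 0.4985 -0.095 ] size [0.091 0.037] 0.108
scene0.npz [202 333  49  40 959] x,s ctr [ 0.4984 -0.3255] size [0.092 0.035] 0.108
scene0.npz plate s [-0.2578 -0.2302] x [0.585 0.644] z 0.055 260
last.npz [389 192  19  14 146] x,s ctr [0.5294 0.2838] size [0.032 0.038] 0.107
last.npz [319 230  42  26 518] x,s ctr [0.4984 0.0538] size [0.091 0.036] 0.108
last.npz plate s [0.1608 0.2215] x [0.621 0.645] z 0.055 78
scene t 10.6 n 74 mid [0.6048 0.1909 0.0945] w [0.037 0.032 0.005] togo -0.004 hand s 0.1643 rel -0.0108
last.npz [388 192  20  13 145] x,s ctr [0.5288 0.2847] size [0.033 0.038] 0.107
last.npz [319 230  42  26 522] x,s ctr [0.4985 0.0538] size [0.092 0.036] 0.108
```

By the caps it has moved 0.379 m against the 0.3785 m wanted, and it is at rest. I hold for 2.5 s and check again.

>>> send_rows:
  targets:
    - [1,0,0,0,0]
    - [1,0,0,0,0]
    - [1,0,0,0,0]
    - [1,0,0,0,0]
    - [1,0,0,0,0]

```text
time: 11.15
tool_pos: [0.4934, 0.1796, 0.0717]
tool_rot: [3.141, 0.0, -3.111]
contact_force: [0.7, -0.1, -0.5]
opening: 0.0917
grip_force: 0.0
```

```bash
python3 -c "
from h import *
meas2();caps()"
```

```text
scene t 11.15 n 73 mid [0.6049 0.1905 0.0947] w [0.037 0.032 0.005] togo -0.0037 hand s 0.1645 rel -0.0103
last.npz [389 192  19  13 142] x,s ctr [0.5294 0.2849] size [0.031 0.037] 0.107
last.npz [319 230  42  26 533] x,s ctr [0.4985 0.053 ] size [0.092 0.037] 0.108
```

>>> send_rows:
  targets:
    - [1,0,0,0,0]
    - [1,0,0,0,0]
    - [1,0,0,0,0]
    - [1,0,0,0,0]
    - [1,0,0,0,0]

```text
time: 11.7
tool_pos: [0.4933, 0.1796, 0.0717]
tool_rot: [3.142, -0.0, -3.111]
contact_force: [0.1, -0.0, 0.1]
opening: 0.092
grip_force: 0.0
```

>>> send_rows:
  targets:
    - [1,0,0,0,0]
    - [1,0,0,0,0]
    - [1,0,0,0,0]
    - [1,0,0,0,0]
    - [1,0,0,0,0]

```text
time: 12.2
tool_pos: [0.4933, 0.1796, 0.0717]
tool_rot: [3.142, -0.0, -3.111]
contact_force: [-0.2, 0.5, -0.0]
opening: 0.0917
grip_force: 0.0
```

>>> send_rows:
  targets:
    - [1,0,0,0,0]
    - [1,0,0,0,0]
    - [1,0,0,0,0]
    - [1,0,0,0,0]
    - [1,0,0,0,0]

```text
time: 12.7
tool_pos: [0.4934, 0.1796, 0.0718]
tool_rot: [3.141, 0.0, -3.111]
contact_force: [-0.9, 0.6, -0.9]
opening: 0.0918
grip_force: 0.0
```

>>> send_rows:
  targets:
    - [1,0,0,0,0]
    - [1,0,0,0,0]
    - [1,0,0,0,0]
    - [1,0,0,0,0]
    - [1,0,0,0,0]

```text
time: 13.2
tool_pos: [0.4934, 0.1796, 0.0718]
tool_rot: [3.141, 0.0, -3.111]
contact_force: [0.4, -0.4, 0.3]
opening: 0.092
grip_force: 0.0
```

```bash
python3 -c "
from h import *
meas2();caps()"
```

```text
scene t 13.2 n 71 mid [0.6053 0.191  0.0951] w [0.036 0.032 0.004] togo -0.0041 hand s 0.1645 rel -0.0108
last.npz [389 192  19  13 145] x,s ctr [0.5285 0.2848] size [0.033 0.038] 0.107
last.npz [319 230  42  28 546] x,s ctr [0.4987 0.0507] size [0.091 0.042] 0.107
```

The jaws and caps have not moved in over 2.5 s. Allowing for the ring's tube thickness, the centring error is about 1 mm. I lift the hand straight out.

>>> send_rows:
  targets:
    - [1,0,0,0.01,0]
    - [1,0,0,0.02,0]
    - [1,0,0,0.03,0]
    - [1,0,0,0.03,0]
    - [1,0,0,0.03,0]

```text
time: 13.75
tool_pos: [0.4932, 0.1796, 0.1937]
tool_rot: [3.141, 0.001, -3.111]
contact_force: [0.1, 0.5, 0.7]
opening: 0.0917
grip_force: 0.0
```

>>> send_rows:
  targets:
    - [1,0,0,0.03,0]
    - [1,0,0,0.02,0]
    - [1,-0.03,0,0,0]
    - [1,-0.04,0,0,0]
    - [1,-0.03,0,0,0]

```text
time: 14.25
tool_pos: [0.3914, 0.1794, 0.2423]
tool_rot: [3.141, -0.0, -3.111]
contact_force: [0.1, 0.1, 0.9]
opening: 0.0916
grip_force: 0.0
```

>>> send_rows:
  targets:
    - [1,0,0,0,0]
    - [1,0,0,0,0]
    - [1,0,0,0,0]

```text
time: 14.55
tool_pos: [0.3944, 0.1796, 0.2423]
tool_rot: [3.141, 0.001, -3.112]
contact_force: [-0.1, 0.1, 0.1]
opening: 0.0916
grip_force: 0.0
```

```bash
python3 -c "
from h import *
meas2('scene',('f',260,120,240,180));caps();meas('g',('top',))"
```

```text
scene t 14.55 n 68 mid [0.6053 0.1912 0.0943] w [0.036 0.032 0.005] togo -0.0043 hand s 0.1675 rel -0.0079
last.npz [370 185  38  21 395] x,s ctr [0.4986 0.2846] size [0.09  0.038] 0.108
last.npz [319 230  41  26 496] x,s ctr [0.4984 0.0533] size [0.092 0.034] 0.108
{'top': (14.6, 1, [44], 'to_go', -0.0087)} tcp [0.3943 0.1796 0.2418] hand s 0.1675 F [ 0.1  -0.09  0.44] t 14.65
```

View pics/f.png

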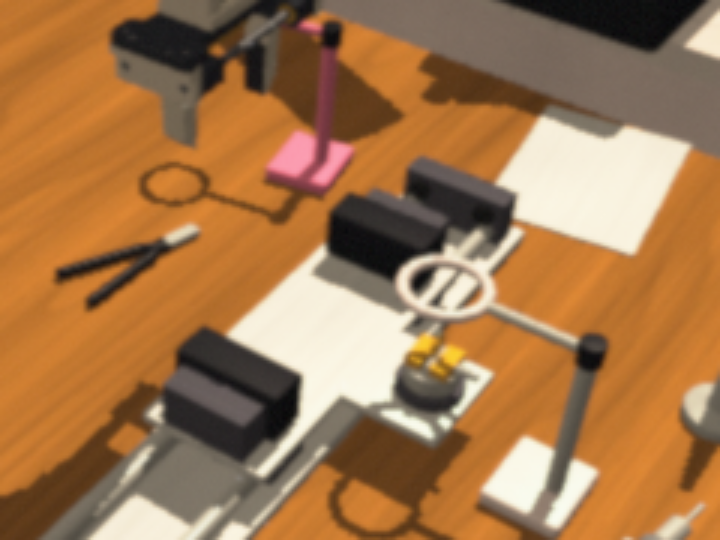

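The hand is clear. The caps put the deck centre at s = 0.169 against the lens at 0.168 to 0.170, so the vise stands under the loupe.

```bash
python3 -c "
from cell import hand_in
print(hand_in())"
```

```text
the job is handed in; nothing more can be done
None
```

I rolled the carriage to the loupe and braked it on its buffers. It then stood still for over two seconds, and I took the hand out and handed the job in at about 14.7 s. By the scene camera's cap positions, the vise is within about 1 mm of the lens centre; the brass-jaw reading suggested up to 4 mm past it.

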